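Feed a used battery under the spring flap of the collection box

TASK

Put the used block battery into the battery collection box: press the long bar beside the lane down with one fingertip to hold the spring flap open, and with the other fingertip push the battery along the lane, under the flap, until it drops into the box; then let the flap spring shut. Only push the battery, never lift it, and leave the two cells standing on the box and the other things on the bench where they are.

Things in the scene. Friction and masses are not known exactly. Their poses are not given: they have to be found in the camera images.
- collector: Grey battery collection box fixed to the bench, 213 x 157 mm; its flat top (deck) lies 80 mm above its origin and spans x -135 to 78, y -65 to 92 mm. Origin on the bench right under the flap's lip, on the lane's centre line; x along the lane the way the battery must go, y to the left (bar side), z up. The next entries' offsets are in this frame.
- lane (a point): Point on the deck in the middle of the lane (x -62, y 0, z 80 mm in the collector's frame). The lane runs along the collector's x between two aluminium rails, 7 mm high, 4 mm thick, 36 mm apart, from x = -125 to -2 mm.
- hole (a point): Centre of the drop hole's mouth, level with the deck (x 38, y 0, z 80 mm). The hole spans x 4 to 72, y -20 to 20 mm, is 75 mm deep, walled 19 mm above the deck on three sides and open to the lane. The lid covers it while the flap is shut.
- hinge (a point): Point on the flap's hinge axis, a 7 mm steel rod between lane and press bar (x 0, y 33, z 102 mm), running along the collector's x from -120 to 76 mm.
- flap (a joint): Spring hinge of the flap, rad: 0 shut, 0.96 fully open. It opens only upwards, as the press bar goes down, cannot be pushed inwards, and springs shut when let go. From about 0.75 the battery passes freely under the lip. The bar needs about 2 N at first, 4 N when fully down.
- lip (a point): Lower edge, middle, of the flap's lip: a plate turned down from the aluminium lid at the lane's end (flap shut: x -2 to 1, y -18 to 15 mm, reaching to 3 mm above the deck), which stops the battery. The lid: x -2 to 76, y -23 to 33 mm, 3 mm thick, underside 22 mm above the deck when shut; fully open its free edge stands 70 mm above the deck.
- press_bar (a point): Middle of the upper face of the press bar, an aluminium tread 134 mm long (collector x -122 to 12) and 23 mm wide, rigid with the flap. Shut: this point at x -55, y 66, z 123 mm, the tread sloping, its outer edge highest (y 73, z 133). Fully open: level, y 58 to 81 mm, upper face 7 mm above the deck. A fingertip can slide along it while pressing.
- battery: Used block battery, black with a steel band, 46 x 26 x 18 mm (long side along the lane), 45 g nominal, lying flat in the lane. Origin at its centre, 9 mm above the deck; x along its length, terminals at +x. It tips into the hole once its centre is past the hole's near edge (collector x = 4 mm).
- cell_a: Round cell standing on the deck, 14.5 mm wide and 49 mm tall, right of the lane; origin at its foot. Leave alone.
- cell_b: A second such standing cell, nearer the robot; origin at its foot. Leave alone.
- screwdriver: Screwdriver lying on the bench to the right, 160 mm long. Leave alone.
- ruler: Blue plastic ruler, 200 x 30 x 4 mm, flat on the bench to the right. Leave alone.
- solder_spool: Metal spool on the bench to the left, 56 mm wide, 35 mm tall; origin at its foot. Leave alone.
- parts_jar: Small lidded jar on the bench to the left, 50 mm wide, 60 mm tall; origin at its foot. Leave alone.
- marker: Black marker lying on the bench, 144 mm long, 14 mm thick. Leave alone.
Mind the look-alikes: they are no part of the job. What is shaped like the battery but pink or white is not meant.

How it is judged:
By the outcome, as a careful person would: the job done as asked, in the order asked, and still so for the second after the job is handed in, with the robot touching nothing.
It also fails if it takes over 40 s, if anything falls off the work surface, if the arm or the gripper's body presses on something with over 40 N, if the wrist force passes 120 N, or if a joint passes its speed limit or range.

ROBOT

A 6-joint arm with a two-finger parallel gripper is mounted at the origin on the work surface. World frame = base frame: x ahead of the robot, y to its left, z up, the work surface at z = 0. Lengths are in m, angles in degrees, forces in N, time in s.
With the tool pointing down it reaches from about 0.35 to 0.875 m from the base axis. Payload 4.2 kg.
Tool frame: the origin (TCP) lies at the very end of the fingers, on their centre line; the grasp point (between the pads) lies 19 mm behind it; y points along the fingers, z is the direction in which the jaws open and shut, and the axes are right-handed (so a half turn about y gives the same grasp; the last joint's range is limited). The gripper opens to 87 mm and grips with 3 to 60 N. Pads are 19 mm wide; open, the fingers measure 117 mm over their backs; the gripper's body (75 mm by 190 mm) begins 51 mm behind the grasp point.
Start: joints at [81.394, 22.042, 0.453, 0, -68.411, -14.817], TCP at [0.248, 0.573, 0.196] pointing down, gripper open.
Joint ranges: [-179.83, 179.83], [-69.29, 118.12], [-61.27, 80.66], [-181.25, 117.63], [-171.15, -9.14], [-177.46, 177.46]. Speed limits (degrees/s): [159.86, 159.86, 180, 180, 180, 180].

INTERFACE

Orientations are given as a 3x3 rotation matrix whose columns are the frame's x, y, z axes.
In Python, from station import r, eyes gives the robot as it stands.
- The arm moves only by the tool play_rows, never from a script. Its argument "deltas" is one flat list of numbers, 5 for each row, row after row: the closure in counts, from 0 (fully open) to 255 (shut), then the shift along the tool's x, y, z in mm, then the turn about the tool's y in rad. In form: [claw, tx, ty, tz, roll, claw, tx, ty, tz, roll, ...]. A call has exactly 10 rows; each row shifts and turns the commanded pose from where the row before left it, along the tool's axes as they then stand; what a row does not reach is not made up. A row lasts 1/10 s, in which the tool goes at most 50 mm and 8.59 degrees, less where a joint would pass 70% of its speed; a pose out of reach is approached as far as the arm can. A call is refused whole if a number of a shift passes 50 or a number of a turn 0.15, either way. A call with a gripper value outside its range is refused whole. The fingers move at their own pace and stop on an object; the grip force is fixed at half the most. Time passes only in rows, so rows that do not move let the fingers close, or fill a call up. It gives the time, the measured TCP pose, the force and the opening at its end, in the units of the state.
- r.sense(): the state, without advancing time (a new reading comes with each control period).
- eyes.capture(name): name is "scene" or "top" or "wrist"; returns a dict with "img" (384x512x3 uint8, blue, green, red), "vfov" (degrees; the focal length in pixels is half the picture's height over the tangent of half this angle, whatever the lens; pixels are square), "cx", "cy" (the principal point, pixels), "R" (3x3) and "t" (3): a world point X has camera coordinates R X + t; the wrist camera has in their place "tool_from_camera" (4x4, takes a point from camera to tool coordinates, whose origin is the TCP and whose axes are the tool frame's). Camera axes: x right, y down, z forward; pixel columns grow to the right and rows downward; lengths in m; the calibration is good to about 2 mm. A picture is of the moment at which its call begins: read the wrist's pose just before it. There is no depth.
- r.finish_job(): hands the job in, once; it reports no verdict.
The state is a dict: "time_s": time; "joints": joint angles; "joint_velocities": joint speeds; "effort": joint torques, N m; "tcp_pos": TCP position; "ee_rot": TCP orientation; "wrist_force": force on the tool from outside, world axes, zero at the start; "moment": the same for the moment, N m; "gripper_width": opening from 0.0 (shut) to 1.0 (fully open).
Only numpy, scipy, OpenCV 4.12 (cv2) and the standard library are available. Lean on these libraries where they do the work, as an engineer would, in place of code of your own. Each camera call takes 0.05 s, during which the arm holds its last target.

## Working session

There is one attempt and no reset: what is moved stays moved. The work goes in short steps, Python scripts to look and compute and a tool call to move; the robot and the scene stay as the last step left them, time stands still between calls to the robot, and variables do not carry over. Pictures are saved under pics/ and viewed, and the job is handed in when it is done.

Besides the shell and the picture viewer there is one more tool, called after ">>>" by a JSON object that holds its "name" and its "arguments". play_rows: Moves the arm, as the interface text tells. Its arguments: {"type":"object","properties":{"deltas":{"type":"array","items":{"type":"number"}}},"required":["deltas"]}

```bash
ls; mkdir -p pics; python3 - <<'E'
from station import r, eyes
import cv2
s=r.sense(); print(s)
for n in ["scene","top","wrist"]:
    c=eyes.capture(n); cv2.imwrite(f"pics/{n}0.png",c["img"])
    print(n,{k:v for k,v in c.items() if k!="img"})
E
```

```text
pics
{'time_s': 0.0, 'joints': array([ 8.13943805e+01,  2.20911204e+01,  3.79839667e-01, -2.99942036e-02,
       -6.84122973e+01, -1.48178084e+01]), 'joint_velocities': array([ 0.04136323,  0.09354607, -0.02587264, -0.03739754, -0.03354201,
        0.04924511]), 'effort': array([ 3.98563207e-04, -3.90664458e+01,  1.87403959e+01,  4.22010541e+00,
        1.09226667e-02, -1.91095428e-04]), 'tcp_pos': array([0.24815501, 0.57289366, 0.19475371]), 'ee_rot': array([[-9.17515398e-01, -8.04023268e-04, -3.97699443e-01],
       [ 3.97700248e-01, -2.05967699e-03, -9.17513090e-01],
       [-8.14305193e-05, -9.99997556e-01,  2.20954561e-03]]), 'wrist_force': array([ 0.23607685,  0.66034759, -0.84123333]), 'moment': array([ 0.00086056, -0.01081268, -0.03941324]), 'gripper_width': 1.0006886081810524}
scene {'vfov': 50.57290613401776, 'cx': 256.8903835161683, 'cy': 192.41854565273445, 'R': array([[ 0.62795998,  0.77812176, -0.0138849 ],
       [ 0.49367426, -0.41207053, -0.76582217],
       [-0.60162445,  0.47405106, -0.64290249]]), 't': array([-0.34439315, -0.17180554,  1.43990541])}
top {'vfov': 44.687514000341245, 'cx': 255.27501980174924, 'cy': 197.69864625098535, 'R': array([[ 0.03097243, -0.99951895,  0.00160569],
       [-0.97632621, -0.03059774, -0.21412827],
       [ 0.2140744 ,  0.00506439, -0.97680423]]), 't': array([-0.02124025,  0.53405702,  1.59241051])}
wrist {'vfov': 61.91851155844977, 'cx': 255.2154209757163, 'cy': 192.3656426998701, 'tool_from_camera': array([[-8.51182037e-04,  9.53477214e-01,  3.01463892e-01,
        -8.35734916e-02],
       [ 5.62123178e-04, -3.01463497e-01,  9.53477553e-01,
        -1.89696804e-01],
       [ 9.99999480e-01,  9.81042806e-04, -2.79371328e-04,
        -4.96349451e-04],
       [ 0.00000000e+00,  0.00000000e+00,  0.00000000e+00,
         1.00000000e+00]])}
```

View pics/scene0.png

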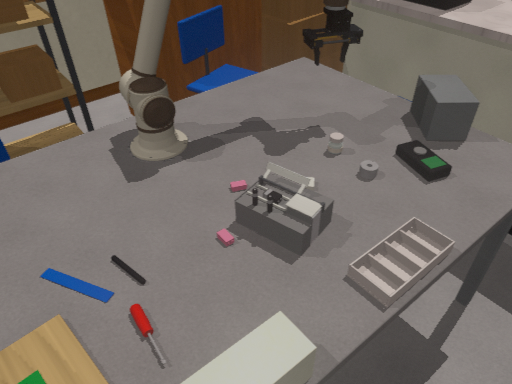

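View pics/top0.png

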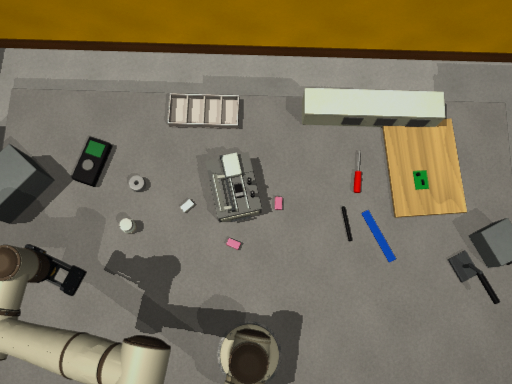

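View pics/wrist0.png

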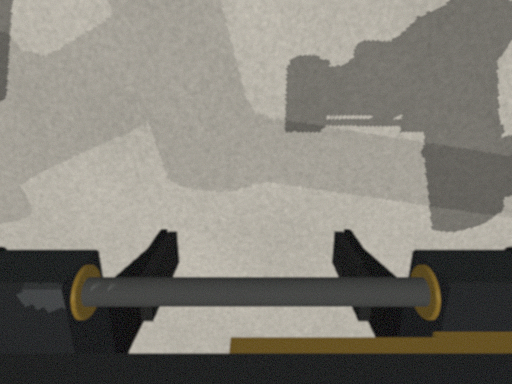

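```bash
python3 - <<'E'
import cv2
a=cv2.imread("pics/top0.png")[140:230,190:300]; cv2.imwrite("pics/top0z.png",cv2.resize(a,None,fx=6.5,fy=6.5,interpolation=cv2.INTER_CUBIC))
a=cv2.imread("pics/scene0.png")[150:250,220:345]; cv2.imwrite("pics/scene0z.png",cv2.resize(a,None,fx=6,fy=6,interpolation=cv2.INTER_CUBIC))
E
```

```text
(no output)
```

View pics/top0z.png

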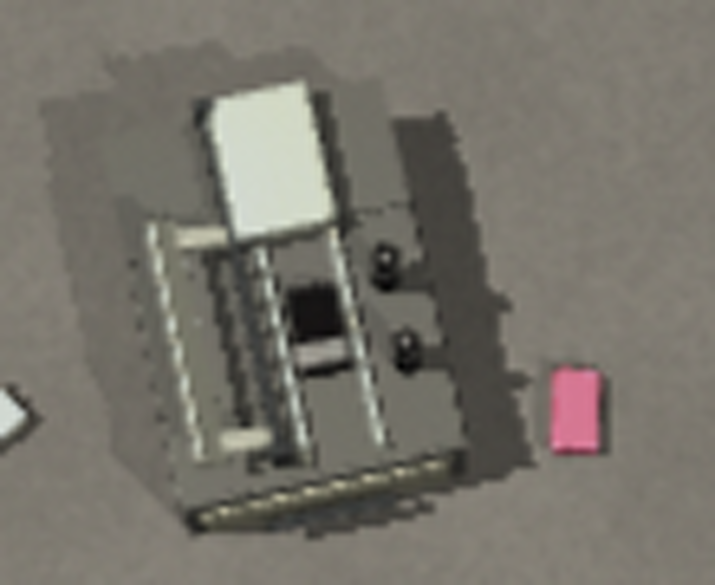

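View pics/scene0z.png

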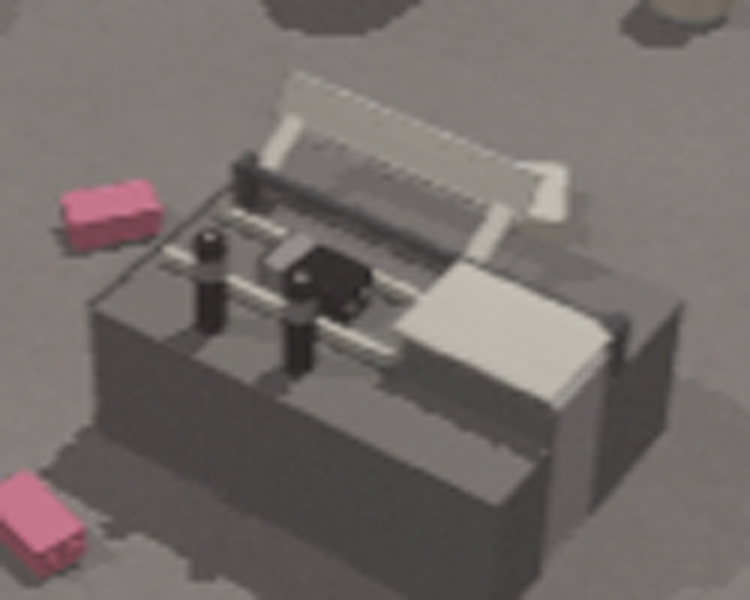

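```bash
cat > h.py <<'E'
import numpy as np
def K(c):
    return 192/np.tan(np.radians(c["vfov"]/2))
def campose(c,s=None):
    if "R" in c: return c["R"].T, -c["R"].T@c["t"]
    T=c["tool_from_camera"]; R=s["ee_rot"]; return R@T[:3,:3], R@T[:3,3]+s["tcp_pos"]
def ray(c,uv,s=None):
    A,o=campose(c,s); f=K(c); d=A@np.array([(uv[0]-c["cx"])/f,(uv[1]-c["cy"])/f,1]); return o,d/np.linalg.norm(d)
def onz(c,uv,z,s=None):
    o,d=ray(c,uv,s); return o+d*(z-o[2])/d[2]
def proj(c,X,s=None):
    A,o=campose(c,s); p=A.T@(np.asarray(X)-o); f=K(c); return np.array([f*p[0]/p[2]+c["cx"],f*p[1]/p[2]+c["cy"]])
def tri(r1,r2):
    (o1,d1),(o2,d2)=r1,r2
    t=np.linalg.lstsq(np.c_[d1,-d2],o2-o1,rcond=None)[0]
    a=o1+d1*t[0]; b=o2+d2*t[1]; return (a+b)/2,np.linalg.norm(a-b)
def save(c,s,name):
    import pickle,cv2; pickle.dump((c,s),open(f"pics/{name}.pkl","wb")); cv2.imwrite(f"pics/{name}.png",c["img"])
def load(name):
    import pickle; return pickle.load(open(f"pics/{name}.pkl","rb"))
E
python3 - <<'E'
from station import r, eyes
from h import *
s=r.sense()
c=eyes.capture("top"); save(c,s,"top1"); d=eyes.capture("scene"); save(d,s,"scene1")
z=lambda u,v:(190+u/6.5-.5+.5/6.5,140+v/6.5-.5+.5/6.5)
P=lambda u,v,h:onz(c,z(u,v),h)
a=P(300,445,.087);b=P(262,250,.087);a2=P(380,440,.087);b2=P(335,232,.087)
for p,q in((a,b),(a2,b2)): print(p,q,np.degrees(np.arctan2(q[1]-p[1],q[0]-p[0])),np.linalg.norm(q-p))
print("near corners",P(462,458,.08),P(195,520,.08))
print("lid",[P(*u,.105) for u in((240,240),(333,222),(305,85),(212,100))])
q=lambda u,v:(220+u/6-.4,150+v/6-.4)
# deck near/right corner & lid corner triangulate
print(tri(ray(c,z(462,458)),ray(d,q(92,303))))
E
```

```text
[0.48943846 0.06155453 0.087     ] [0.5957202  0.08628253 0.087     ] 13.09767792088823 0.10912049750184684
[0.4934725  0.01918323 0.087     ] [0.60697886 0.04736117 0.087     ] 13.941829995741967 0.1169516581360453
near corners [ 0.48644937 -0.02469109  0.08      ] [0.44855157 0.11594054 0.08      ]
lid [array([0.59613942, 0.09710483, 0.105     ]), array([0.60762019, 0.0479487 , 0.105     ]), array([0.68354653, 0.0659065 , 0.105     ]), array([0.6735308 , 0.11561094, 0.105     ])]
(array([ 0.4872009 , -0.02468447,  0.07619277]), np.float64(8.033119378974808e-05))
```

>>> {"name": "play_rows", "arguments": {"deltas": [97,0,0,0,-0.13,97,0,0,0,-0.13,97,0,0,0,-0.13,97,0,0,0,-0.13,97,0,0,0,-0.13,97,-8,0,36,0,97,-8,0,36,0,97,-8,0,36,0,97,-8,0,36,0,97,-8,0,36,0]}}

```text
time_s: 1.25
tcp_pos: [0.3306, 0.4068, 0.1958]
ee_rot: [[-0.971, -0.0, 0.239], [-0.239, -0.0, -0.971], [0.0, -1.0, 0.0]]
wrist_force: [0.2, -0.3, 0.0]
gripper_width: 0.618
```

>>> {"name": "play_rows", "arguments": {"deltas": [97,-8,0,36,0,97,-8,0,36,0,97,-8,0,36,0,97,-8,0,36,0,97,-8,0,36,0,97,-8,0,36,0,97,-8,0,36,0,97,-8,0,36,0,97,-8,0,36,0,97,-10,0,36,0]}}

```text
time_s: 2.25
tcp_pos: [0.4962, 0.0768, 0.196]
ee_rot: [[-0.971, 0.0, 0.239], [-0.239, 0.0, -0.971], [-0.0, -1.0, -0.0]]
wrist_force: [0.2, -0.3, -0.5]
gripper_width: 0.619
```

```bash
python3 - <<'E'
from station import r, eyes
from h import *
import cv2
s=r.sense(); c=eyes.capture("wrist"); save(c,s,"w1"); print(s["tcp_pos"],s["ee_rot"],s["gripper_width"],s["time_s"],s["wrist_force"])
cv2.imwrite("pics/w1b.png",cv2.resize(c["img"],(800,600),interpolation=cv2.INTER_CUBIC))
E
```

```text
[0.49615324 0.07677378 0.19603312] [[-9.71019734e-01  2.53501154e-04  2.38999190e-01]
 [-2.38999136e-01  2.25384315e-04 -9.71019754e-01]
 [-3.00021297e-04 -9.99999942e-01 -1.58266060e-04]] 0.6186998840443806 2.25 [ 0.2354473  -0.27559336 -0.53394366]
```

View pics/w1b.png

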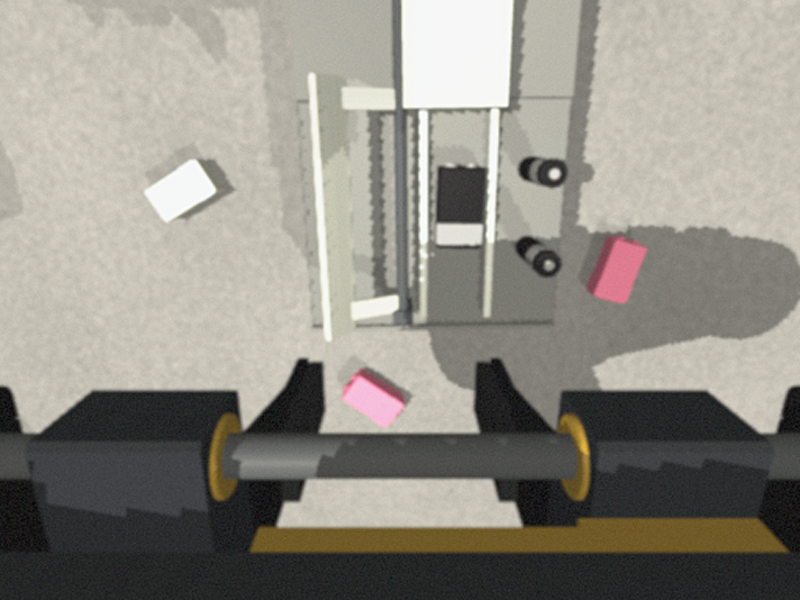

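```bash
python3 - <<'E'
from h import *
import cv2
c,s=load("w1")
a=c["img"][40:220,185:375]; cv2.imwrite("pics/w1z.png",cv2.resize(a,None,fx=3.3,fy=3.3,interpolation=cv2.INTER_CUBIC)[:600])
g=c["img"].astype(int).sum(2)//3
for v in (90,100,150,180,195): print(v,list(zip(range(190,372,1),g[v,190:372])) if 0 else ' '.join(map(str,g[v,255:330])))
E
```

```text
90 125 120 112 97 106 142 176 175 157 133 115 105 138 223 251 248 248 249 219 148 124 138 161 179 189 189 187 187 187 188 186 186 186 187 189 186 185 188 185 187 185 186 186 185 185 186 187 187 186 186 185 185 185 181 182 172 162 173 223 246 247 247 249 234 168 135 151 163 168 164 165 166 165 165 163
100 125 121 115 103 101 137 177 184 168 142 113 97 123 196 247 249 248 249 216 132 94 104 135 160 165 169 169 169 165 169 168 168 168 166 168 169 169 168 171 169 169 168 167 167 164 165 169 167 170 183 187 187 186 183 181 170 170 199 238 248 247 248 247 200 137 141 162 178 185 180 173 164 165 162 163
150 117 121 118 109 100 113 146 181 187 164 127 104 130 210 249 249 248 248 217 146 125 144 154 150 186 217 225 223 225 222 223 223 223 225 222 224 224 223 224 223 225 223 220 224 223 222 224 221 221 222 224 222 216 175 127 141 228 251 248 249 247 192 143 155 175 184 183 181 175 173 165 162 163 163 165
180 115 122 122 109 101 104 142 172 164 135 108 100 115 156 205 218 207 185 161 132 114 118 119 118 116 116 117 122 117 117 119 122 118 120 117 117 118 118 113 120 120 115 117 120 119 119 118 121 117 114 111 101 98 100 121 161 199 207 198 166 135 121 112 118 120 117 118 120 120 120 119 117 117 118 118
195 166 120 117 109 100 85 68 60 73 100 110 106 107 143 181 202 200 182 148 118 117 121 119 113 118 121 116 117 116 119 117 120 114 117 117 117 120 113 117 117 122 114 120 119 117 121 118 118 119 116 113 105 99 111 147 187 205 202 184 146 123 121 114 116 119 117 114 119 114 117 118 119 119 118 118
```

View pics/w1z.png

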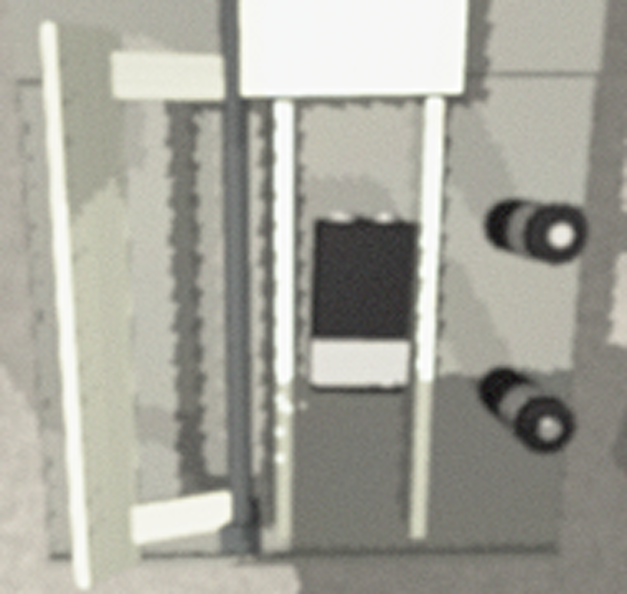

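```bash
python3 - <<'E'
from h import *
c,s=load("w1"); t,_=load("top1"); d,_=load("scene1")
L=[onz(c,(270.3,90),.087,s),onz(c,(270.5,195),.087,s)]
R=[onz(c,(316,90),.087,s),onz(c,(311.3,195),.087,s)]
for A in(L,R): print(A,np.degrees(np.arctan2(*(A[0]-A[1])[1::-1])))
q=lambda U,V:(185+U/3.3-.35,40+V/3.3-.35)
near=[onz(c,q(50,552),.08,s),onz(c,q(555,549),.08,s)]; print("near",near,np.linalg.norm(near[0]-near[1]))
bat=[onz(c,q(*u),.098,s) for u in((310,386),(408,388),(415,222),(314,222))]; print("bat",bat)
lid=[onz(c,q(*u),.105,s) for u in((240,93),(465,93))]; print("lid",lid)
yaw=np.radians(14.0)
m=(L[0]-L[1])/np.linalg.norm(L[0]-L[1])+(R[0]-R[1])/np.linalg.norm(R[0]-R[1]); yaw=np.arctan2(m[1],m[0])
print("yaw",np.degrees(yaw), "tool", np.degrees(np.arctan2(-s["ee_rot"][1,0],-s["ee_rot"][0,0])))
ex=np.array([np.cos(yaw),np.sin(yaw),0]);ey=np.array([-ex[1],ex[0],0])
yl=np.mean([p@ey for p in L+R]); xo=np.mean([p@ex for p in near])+.135; xo2=np.mean([p@ex for p in lid])+.002
print("y0",yl,[p@ey for p in L+R],"x0",xo,xo2)
O=ex*xo+ey*yl; print("origin",O)
F=lambda p:np.round(1000*np.array([(p-O)@ex,(p-O)@ey,p[2]]),1)
print("bat",[F(p) for p in bat]); print("near",[F(p) for p in near]); print("lid",[F(p) for p in lid]); print("tcp",F(s["tcp_pos"]))
# triangulations w/ scene+top
qs=lambda u,v:(220+u/6-.4,150+v/6-.4); zt=lambda u,v:(190+u/6.5-.42,140+v/6.5-.42)
def tr(n,*rs):
    for i in range(len(rs)):
        for j in range(i):
            p,e=tri(rs[i],rs[j]); print(n,F(p),round(e*1e3,1))
tr("near right corner",ray(c,q(555,549),s),ray(d,qs(92,303)),ray(t,zt(462,458)))
tr("lid near right",ray(c,q(465,93),s),ray(d,qs(397,325)),ray(t,zt(333,222)))
tr("lid near left",ray(c,q(240,93),s),ray(d,qs(462,262)))
tr("bar outer near",ray(c,q(82,588),s),ray(d,qs(297,74)))
tr("bar outer far",ray(c,q(47,22),s),ray(d,qs(533,165)))
tr("batt rear left top",ray(c,q(310,386),s),ray(d,qs(292,233)))
tr("batt front left top",ray(c,q(314,222),s),ray(d,qs(372,266)))
tr("cell far",ray(c,q(562,235),s),ray(d,qs(303,272)))
tr("cell near",ray(c,q(548,428),s),ray(d,qs(210,233)))
# tips
tp=s["tcp_pos"];Rt=s["ee_rot"]
for zz in(-.027,.027): print("tip proj x1.56",1.5625*proj(c,tp+Rt@[0,0,zz],s))
E
```

```text
[array([0.58176307, 0.0844255 , 0.087     ]), array([0.48686373, 0.0593459 , 0.087     ])] 14.80344518587064
[array([0.59150665, 0.04498337, 0.087     ]), array([0.49646986, 0.02047899, 0.087     ])] 14.45828390821445
near [array([0.45517571, 0.12498654, 0.08      ]), array([ 0.49342485, -0.02566972,  0.08      ])] 0.15543585728916645
bat [array([0.527513  , 0.06290872, 0.098     ]), array([0.53346388, 0.03649497, 0.098     ]), array([0.5764094 , 0.04748273, 0.098     ]), array([0.5700271 , 0.07331649, 0.098     ])]
lid [array([0.5956985 , 0.09985171, 0.105     ]), array([0.60909249, 0.04562771, 0.105     ])]
yaw 14.630864547042545 tool 13.8274767340657
y0 -0.08557218970882281 [np.float64(-0.06526003982044988), np.float64(-0.06555569926042934), np.float64(-0.10588432106912839), np.float64(-0.10558869868528366)] x0 0.6064635085438339 0.6032351336047248
origin [0.6084126  0.07038963 0.        ]
bat [array([-80.2,  13.2,  98. ]), array([-81.1, -13.9,  98. ]), array([-36.8, -14.1,  98. ]), array([-36.4,  12.5,  98. ])]
near [array([-134.5,   91.5,   80. ]), array([-135.5,  -63.9,   80. ])]
lid [array([ -4.9,  31.7, 105. ]), array([ -5.6, -24.1, 105. ])]
tcp [-107.    34.5  196. ]
near right corner [-137.   -64.5   79.8] 2.7
near right corner [-139.4  -64.    72.1] 5.2
near right corner [-141.3  -61.4   76.2] 0.1
lid near right [ -5.3 -23.7 106.2] 0.8
lid near right [ -6.6 -22.4 108.8] 2.5
lid near right [ -6.2 -21.6 104.1] 0.0
lid near left [ -5.7  31.1 103.1] 2.2
bar outer near [-126.6   74.9  127.9] 1.2
bar outer far [  5.5  71.6 136.6] 6.1
batt rear left top [-82.3  12.2  94.8] 3.4
batt front left top [-38.3  11.5  97.9] 4.3
cell far [-39.1 -43.1 132. ] 1.2
cell near [-86.1 -44.  130.7] 2.3
tip proj x1.56 [333.92930167 355.85045169]
tip proj x1.56 [464.93079574 355.96303885]
```

```bash
python3 - <<'E'
from h import *
import cv2
c,s=load("w1")
a=c["img"][215:375,130:390]; a=cv2.convertScaleAbs(a,alpha=1.6,beta=30); cv2.imwrite("pics/w1f.png",cv2.resize(a,None,fx=3,fy=3,interpolation=cv2.INTER_CUBIC))
E
```

```text
(no output)
```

View pics/w1f.png

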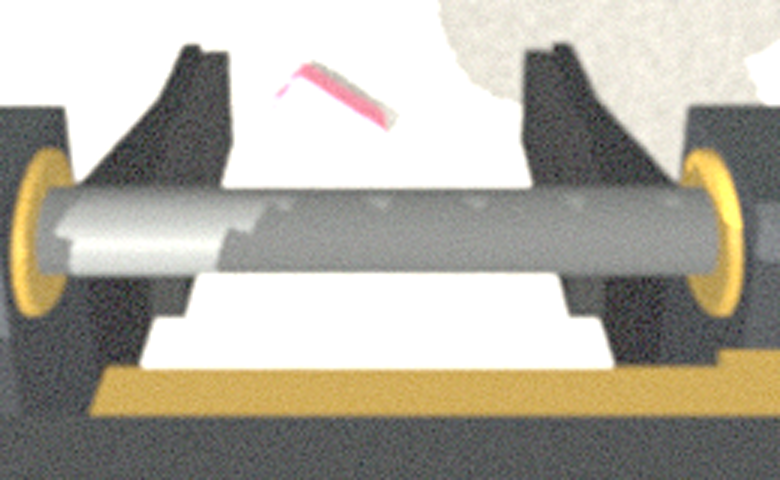

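```bash
python3 - <<'E'
from h import *
c,s=load("w1")
tp=s["tcp_pos"];Rt=s["ee_rot"]
for x in(-.0095,0):
  for y in(-.02,-.015,-.01,-.005,0):
    o=[proj(c,tp+Rt@[x,y,z],s) for z in(-.027,.027)]
    sc=(o[1][0]-o[0][0])/54
    print(x,y,"row",o[0][1].round(1),"inner mm",((305-206.7)/2/sc).round(1),"outer",((320.7-191.7)/2/sc).round(1), "mid",(sum(o)/2)[0].round(1))
E
```

```text
-0.0095 -0.02 row 226.7 inner mm 28.3 outer 37.1 mid 255.7
-0.0095 -0.015 row 223.3 inner mm 29.0 outer 38.1 mid 255.7
-0.0095 -0.01 row 220.0 inner mm 29.8 outer 39.0 mid 255.7
-0.0095 -0.005 row 216.9 inner mm 30.5 outer 40.0 mid 255.7
-0.0095 0 row 214.0 inner mm 31.2 outer 41.0 mid 255.7
0 -0.02 row 241.7 inner mm 28.7 outer 37.7 mid 255.7
0 -0.015 row 237.9 inner mm 29.5 outer 38.7 mid 255.7
0 -0.01 row 234.4 inner mm 30.2 outer 39.6 mid 255.7
0 -0.005 row 231.0 inner mm 30.9 outer 40.6 mid 255.6
0 0 row 227.7 inner mm 31.7 outer 41.5 mid 255.6
```

```bash
python3 - <<'E'
from station import r, eyes
from h import *
import cv2
s=r.sense(); c=eyes.capture("scene"); save(c,s,"s2")
tp=s["tcp_pos"];Rt=s["ee_rot"]
for z in(-.037,0,.037): print(proj(c,tp+Rt@[0,0,z]))
u,v=proj(c,tp).astype(int); x0,y0=u-75,v-70
a=c["img"][y0:y0+120,x0:x0+150]; print(x0,y0); a=cv2.convertScaleAbs(a,alpha=1.5,beta=25); cv2.imwrite("pics/s2z.png",cv2.resize(a,None,fx=5,fy=5,interpolation=cv2.INTER_CUBIC))
E
```

```text
[274.0914902  144.89028099]
[265.73818814 151.26691635]
[257.02163276 157.92084732]
190 81
```

View pics/s2z.png

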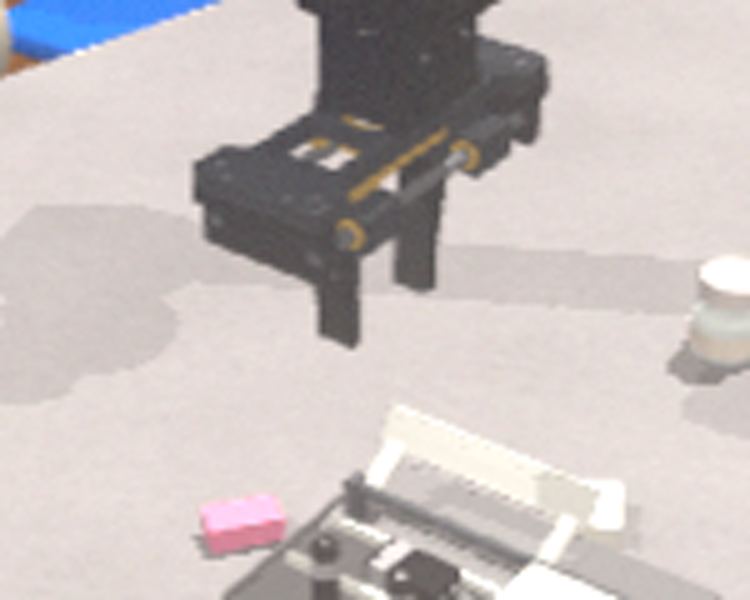

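```bash
python3 - <<'E'
from h import *
c,s=load("w1"); d,_=load("s2"); tp=s["tcp_pos"];Rt=s["ee_rot"]
q=lambda u,v:(190+u/5-.4,81+v/5-.4)
for n,w,uv in(("R outer front",(320.7,231),(358,347)),("R inner front",(305,231),(361,344)),("L outer",(191.7,231),(434,292)),("L inner",(206.7,231),(432,293))):
    p,e=tri(ray(c,w,s),ray(d,q(*uv))); print(n,(Rt.T@(p-tp)*1e3).round(1),round(e*1e3,1))
p=tp
for y in(0,-.01,-.02,-.025): print(y,(proj(d,tp+Rt@[0,y,.033])-[189.6,80.6])*5,(proj(d,tp+Rt@[0,y,-.033])-[189.6,80.6])*5)
E
```

```text
R outer front [-10.2 -25.6  36.1] 1.5
R inner front [ -7.2 -21.4  28.3] 0.5
L outer [ -5.5 -17.5 -37.5] 0.3
L inner [ -9.6 -23.9 -28. ] 2.0
0 [344.73848342 378.83388074] [420.20555642 320.68273803]
-0.01 [344.50863572 362.52624831] [420.43972754 304.6344355 ]
-0.02 [344.27588789 346.01285242] [420.67674211 288.39126513]
-0.025 [344.15840922 337.67777234] [420.79633191 280.19549197]
```

```bash
python3 - <<'E'
from h import *
c,s=load("w1"); d,_=load("s2"); tp=s["tcp_pos"];Rt=s["ee_rot"]
q=lambda u,v:(190+u/5-.4,81+v/5-.4)
w=lambda u,v:(130+u/3-.33,215+v/3-.33)
for n,a,uv in(("R ring",w(712,233),(350,236)),("L ring",w(42,233),(466,153)),("Rblock front inner top?",w(688,107),(335,275))):
    p,e=tri(ray(c,a,s),ray(d,q(*uv))); print(n,(Rt.T@(p-tp)*1e3).round(1),round(e*1e3,1))
# project hypothetical body box bottom corners into scene zoom & wrist
for x in(-.0375,.0375):
  for z in(-.095,.095):
    X=tp+Rt@[x,-.07,z]; print(x,z,((proj(d,X)-[189.6,80.6])*5).round(),((proj(c,X,s))).round())
E
python3 - <<'E'
import cv2,sys
sys.path.insert(0,'.')
a=cv2.imread("pics/s2.png")[75:155,220:310]; a=cv2.convertScaleAbs(a,alpha=2.2,beta=30); cv2.imwrite("pics/s2y.png",cv2.resize(a,None,fx=7.5,fy=7.5,interpolation=cv2.INTER_CUBIC))
E
```

```text
R ring [-12.2 -90.1  40.9] 3.8
L ring [ -25.4 -106.3  -34.1] 0.6
Rblock front inner top? [-12.2 -68.1  46.5] 13.8
-0.0375 -0.095 [551. 176.] [ 19. 212.]
-0.0375 0.095 [327. 344.] [493. 213.]
0.0375 -0.095 [432. 135.] [ 54. 361.]
0.0375 0.095 [202. 292.] [457. 362.]
```

View pics/s2y.png

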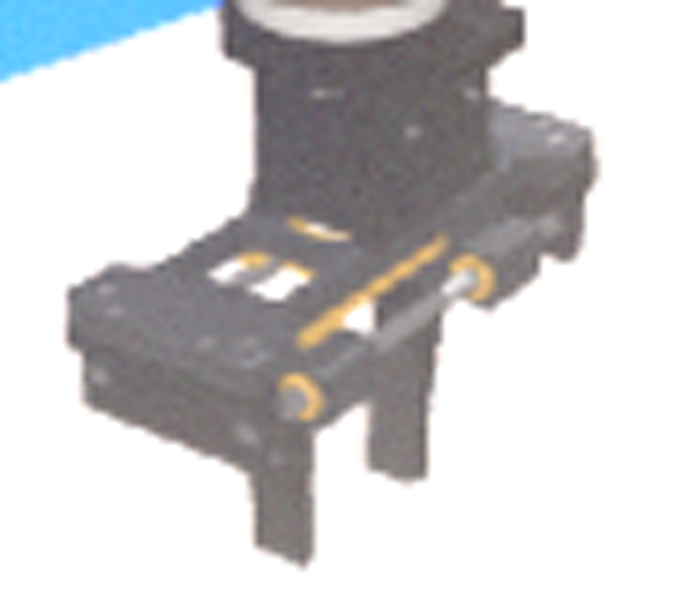

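>>> {"name": "play_rows", "arguments": {"deltas": [87,-5,0,2,-0.014,87,0,10,0,0,87,0,10,0,0,87,0,10,0,0,87,0,10,0,0,87,0,10,0,0,87,0,10,0,0,87,0,6,0,0,87,0,4,0,0,87,0,0,0,0]}}

```text
time_s: 3.35
tcp_pos: [0.501, 0.0774, 0.1253]
ee_rot: [[-0.968, -0.001, 0.252], [-0.252, -0.0, -0.968], [0.001, -1.0, 0.0]]
wrist_force: [-0.6, 0.7, -0.5]
gripper_width: 0.661
```

```bash
python3 - <<'E'
from station import r, eyes
from h import *
import cv2
s=r.sense(); c=eyes.capture("wrist"); save(c,s,"w3"); d=eyes.capture("scene"); save(d,s,"s3")
print(s["wrist_force"],s["tcp_pos"])
cv2.imwrite("pics/w3b.png",cv2.resize(c["img"],(800,600),interpolation=cv2.INTER_CUBIC))
a=d["img"][95:235,200:350]; cv2.imwrite("pics/s3z.png",cv2.resize(a,None,fx=4.2,fy=4.2,interpolation=cv2.INTER_CUBIC))
E
```

```text
[-0.55278574  0.66883767 -0.46853393] [0.50097008 0.07736684 0.12530471]
```

View pics/w3b.png

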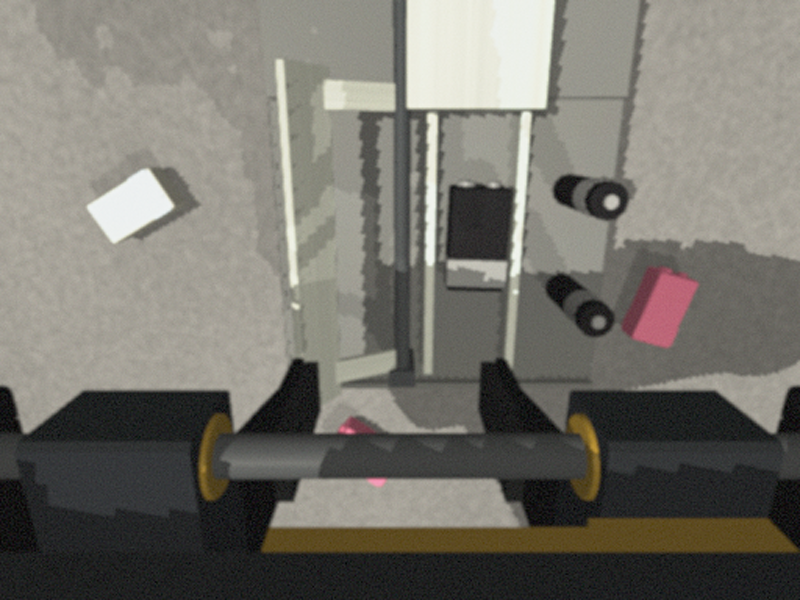

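View pics/s3z.png

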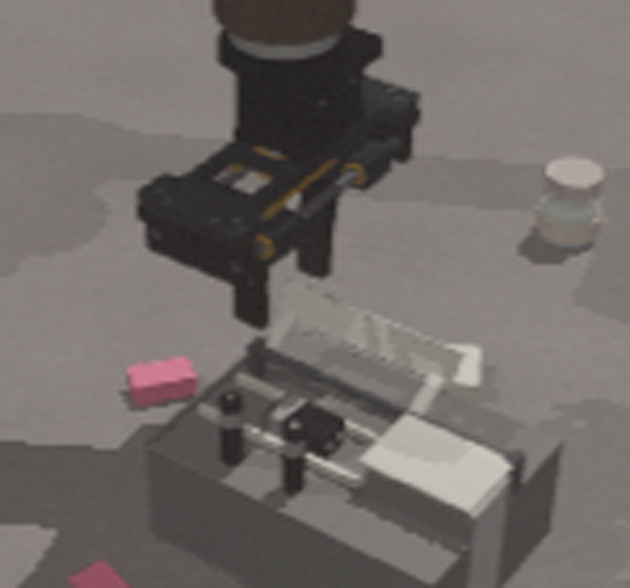

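>>> {"name": "play_rows", "arguments": {"deltas": [87,0,3,0,0,87,0,3,0,0,87,0,3,0,0,87,0,3,0,0,87,0,3,0,0,87,0,3,0,0,87,0,3,0,0,87,0,3,0,0,87,0,3,0,0,87,0,0,0,0]}}

```text
time_s: 4.45
tcp_pos: [0.5014, 0.0774, 0.0986]
ee_rot: [[-0.968, 0.0, 0.252], [-0.252, -0.0, -0.968], [-0.0, -1.0, 0.0]]
wrist_force: [1.3, -1.9, 0.1]
gripper_width: 0.661
```

```bash
cat > look.py <<'E'
from station import r, eyes
from h import *
import cv2,sys
n=sys.argv[1]
s=r.sense(); c=eyes.capture("wrist"); save(c,s,"w"+n); d=eyes.capture("scene"); save(d,s,"s"+n)
print(s["time_s"],s["wrist_force"],s["tcp_pos"])
a=d["img"][115:235,210:350]
b=cv2.resize(a,(700,600),interpolation=cv2.INTER_CUBIC)
cv2.imwrite(f"pics/w{n}b.png",cv2.resize(c["img"],(800,600),interpolation=cv2.INTER_CUBIC)); cv2.imwrite(f"pics/s{n}z.png",b)
E
python3 look.py 4
```

```text
4.45 [ 1.33381836 -1.92921875  0.11319558] [0.50135615 0.07742622 0.09864679]
```

View pics/w4b.png

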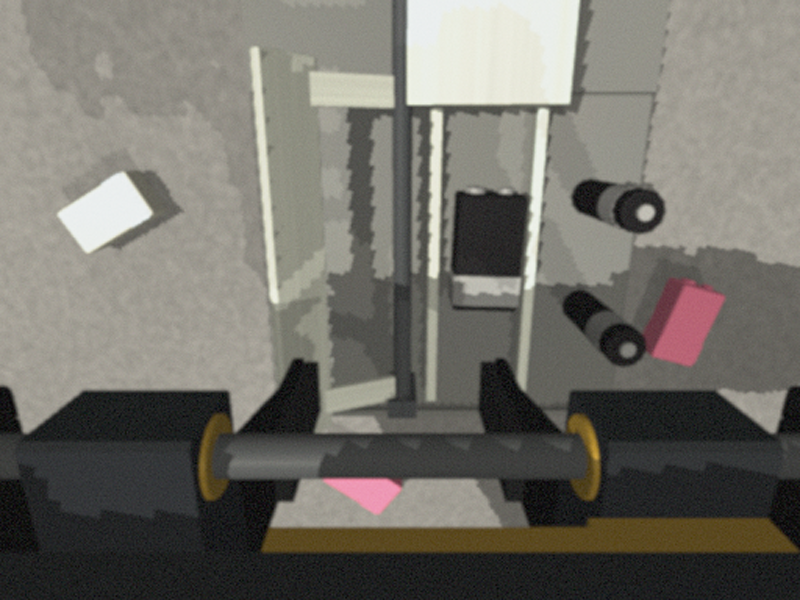

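View pics/s4z.png

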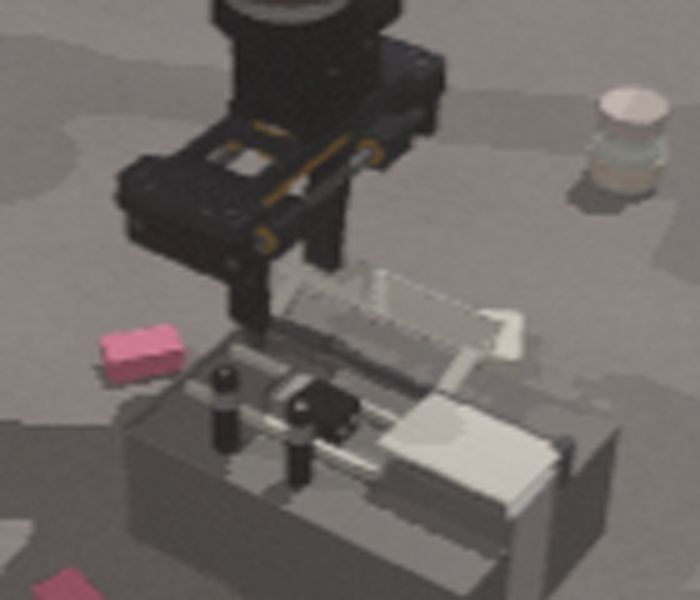

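```bash
python3 - <<'E'
from h import *
import cv2
c,s=load("w4"); d,_=load("s4")
a=cv2.convertScaleAbs(c["img"][170:290,140:290],alpha=1.8,beta=20); a=cv2.resize(a,None,fx=5,fy=5,interpolation=cv2.INTER_CUBIC); cv2.imwrite("pics/w4f.png",a)
a=cv2.convertScaleAbs(d["img"][145:195,245:320],alpha=1.8,beta=20); a=cv2.resize(a,None,fx=10,fy=10,interpolation=cv2.INTER_CUBIC); cv2.imwrite("pics/s4f.png",a)
E
```

```text
(no output)
```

View pics/w4f.png

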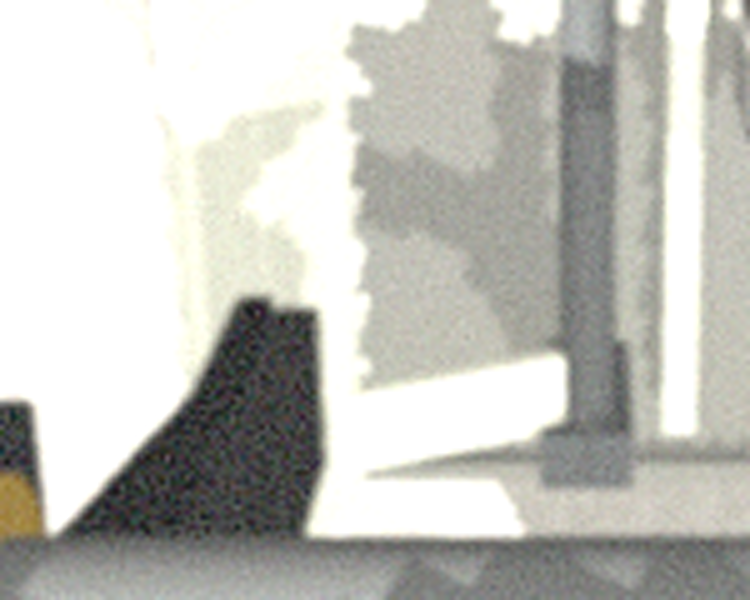

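View pics/s4f.png

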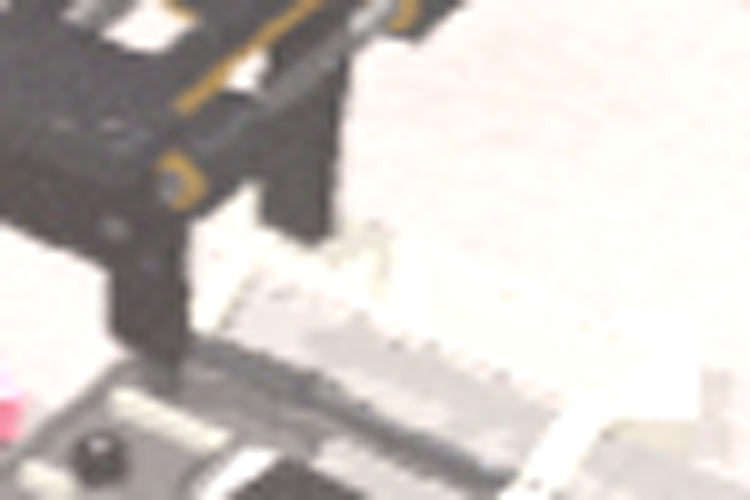

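```bash
python3 - <<'E'
from h import *
c,s=load("w4"); d,_=load("s4"); tp=s["tcp_pos"];Rt=s["ee_rot"]
q=lambda u,v:(245+u/10-.45,145+v/10-.45)
w=lambda u,v:(140+u/5-.4,170+v/5-.4)
print("left inner",w(315,308),"outer",w(240,298))
Li=ray(c,w(315,308),s);Lo=ray(c,w(240,298),s)
p,e=tri(Li,ray(d,q(328,243)));print((Rt.T@(p-tp)*1e3).round(1),e*1e3,p)
p,e=tri(Lo,ray(d,q(330,238)));print((Rt.T@(p-tp)*1e3).round(1),e*1e3,p)
for y in (0,-.01,-.02,-.03,-.035): print(y,[((proj(d,tp+Rt@[x,y,z])-[244.55,144.55])*10).round() for x,z in((-.0095,.034),(.0095,.034),(-.0095,-.034),(.0095,-.034))])
# bar edge triangulate now
ba=ray(c,(252/1.5625-.2,47/1.5625-.2),s)
E
```

```text
left inner (202.6, 231.2) outer (187.6, 229.2)
[-10.9 -27.9 -29.4] 1.1993392519542738 [0.50448563 0.10862688 0.12656893]
[ -7.3 -21.5 -38.7] 2.384055325384512 [0.49867505 0.11671388 0.12009809]
0 [array([186., 440.]), array([129., 414.]), array([329., 313.]), array([273., 289.])]
-0.01 [array([186., 411.]), array([128., 385.]), array([330., 284.]), array([274., 260.])]
-0.02 [array([186., 381.]), array([128., 355.]), array([331., 255.]), array([274., 231.])]
-0.03 [array([186., 352.]), array([127., 326.]), array([331., 226.]), array([274., 202.])]
-0.035 [array([186., 336.]), array([127., 311.]), array([332., 211.]), array([274., 187.])]
```

>>> {"name": "play_rows", "arguments": {"deltas": [87,0,2,0,0,87,0,2,0,0,87,0,2,0,0,87,0,2,0,0,87,0,2,0,0,87,0,0,0,0,87,0,0,0,0,87,0,0,0,0,87,0,0,0,0,87,0,0,0,0]}}

```text
time_s: 5.55
tcp_pos: [0.5012, 0.0775, 0.0889]
ee_rot: [[-0.968, 0.0, 0.252], [-0.252, 0.0, -0.968], [-0.0, -1.0, 0.0]]
wrist_force: [0.5, -1.3, 1.8]
gripper_width: 0.658
```

```bash
python3 look.py 5;python3 - <<'E'
from h import *
import cv2
d,_=load("s5")
a=cv2.convertScaleAbs(d["img"][145:195,245:320],alpha=1.3,beta=10); a=cv2.resize(a,None,fx=10,fy=10,interpolation=cv2.INTER_CUBIC); cv2.imwrite("pics/s5f.png",a)
E
```

```text
5.55 [ 0.47952223 -1.27680213  1.81448148] [0.50124474 0.07747582 0.08890796]
```

View pics/w5b.png

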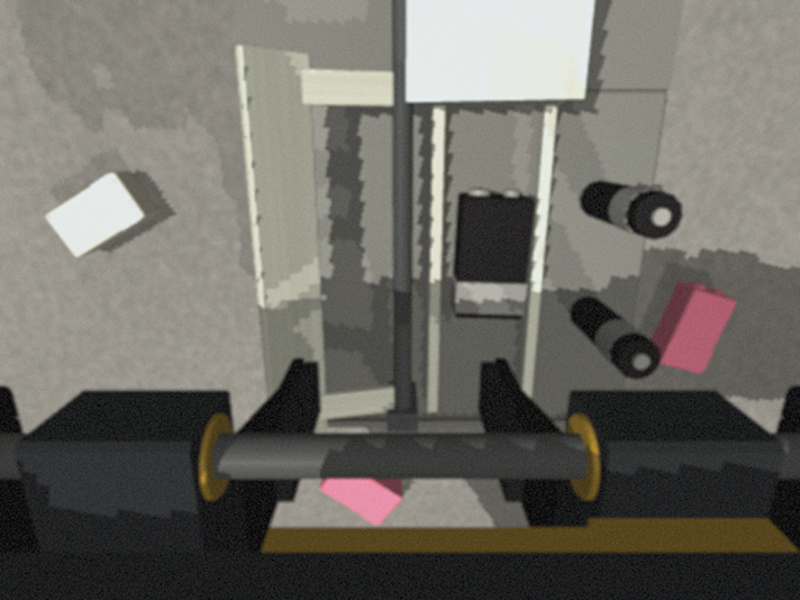

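View pics/s5f.png

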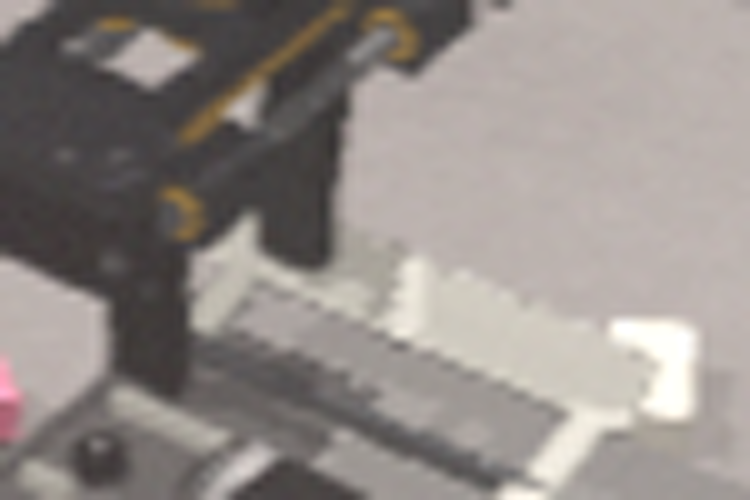

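>>> {"name": "play_rows", "arguments": {"deltas": [87,0,2,0,0,87,0,2,0,0,87,0,2,0,0,87,0,2,0,0,87,0,2,0,0,87,0,2,0,0,87,0,2,0,0,87,0,2,0,0,87,0,0,0,0,87,0,0,0,0]}}

```text
time_s: 6.65
tcp_pos: [0.5012, 0.0776, 0.0728]
ee_rot: [[-0.968, -0.0, 0.252], [-0.252, -0.0, -0.968], [0.0, -1.0, 0.0]]
wrist_force: [-0.2, 0.2, 3.1]
gripper_width: 0.661
```

```bash
python3 look.py 6
```

```text
6.65 [-0.21297409  0.19083973  3.09777342] [0.50123648 0.07755248 0.07281936]
```

View pics/w6b.png

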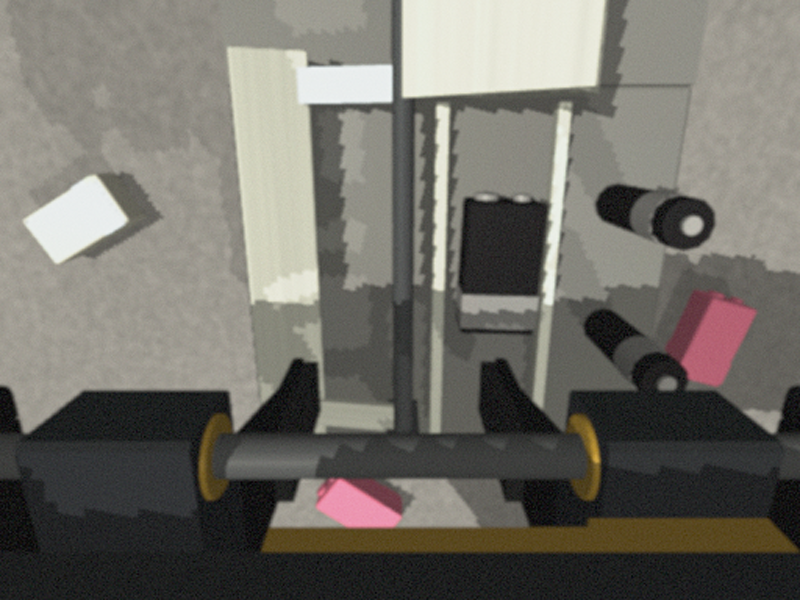

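View pics/s6z.png

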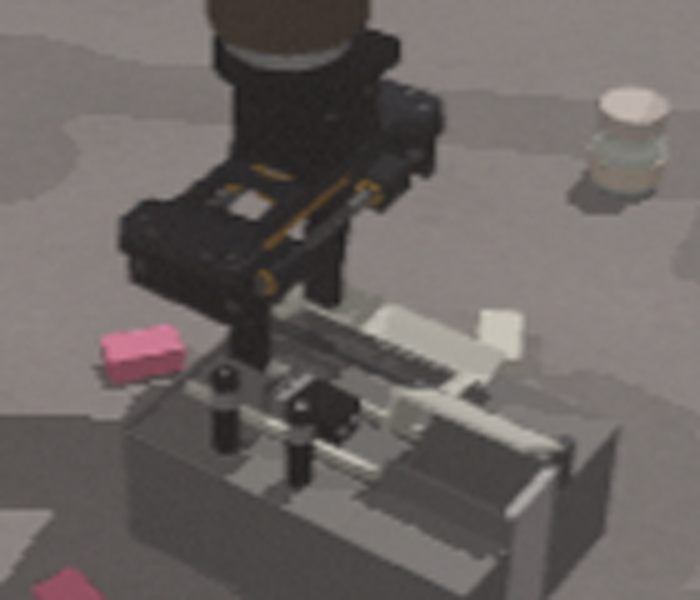

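>>> {"name": "play_rows", "arguments": {"deltas": [87,0,2,0,0,87,0,2,0,0,87,0,2,0,0,87,0,2,0,0,87,0,2,0,0,87,0,2,0,0,87,0,2,0,0,87,0,0,0,0,87,0,0,0,0,87,0,0,0,0]}}

```text
time_s: 7.75
tcp_pos: [0.5014, 0.0773, 0.0602]
ee_rot: [[-0.967, 0.001, 0.253], [-0.253, -0.001, -0.967], [-0.0, -1.0, 0.001]]
wrist_force: [-1.4, -4.5, 12.4]
gripper_width: 0.657
```

```bash
python3 look.py 7
```

```text
7.75 [-1.36871203 -4.4934204  12.40110616] [0.50138822 0.0772583  0.06020232]
```

View pics/w7b.png

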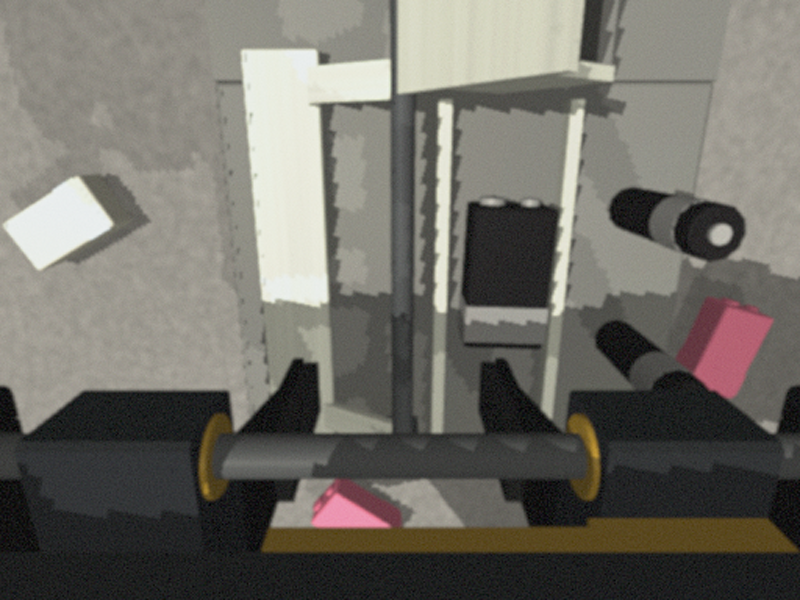

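View pics/s7z.png

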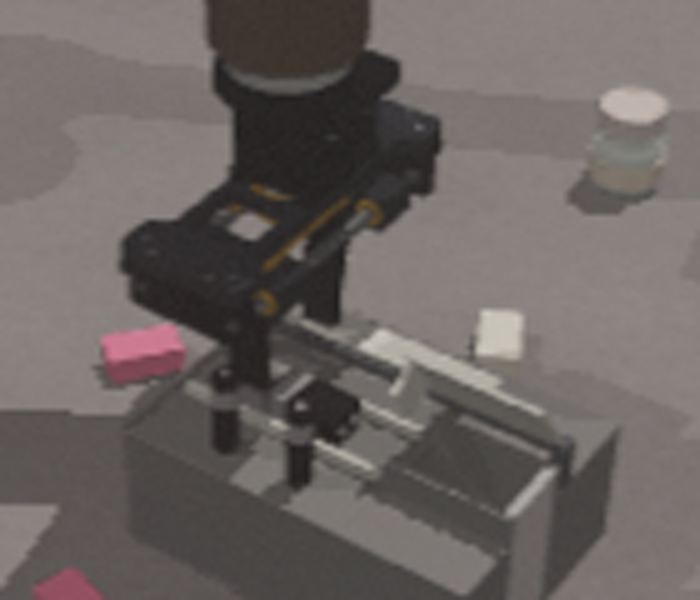

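```bash
python3 - <<'E'
from h import *
import cv2
d,_=load("s7")
a=cv2.convertScaleAbs(d["img"][165:215,250:330],alpha=1.3,beta=10); a=cv2.resize(a,None,fx=10,fy=10,interpolation=cv2.INTER_CUBIC); cv2.imwrite("pics/s7f.png",a)
E
```

```text
(no output)
```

View pics/s7f.png

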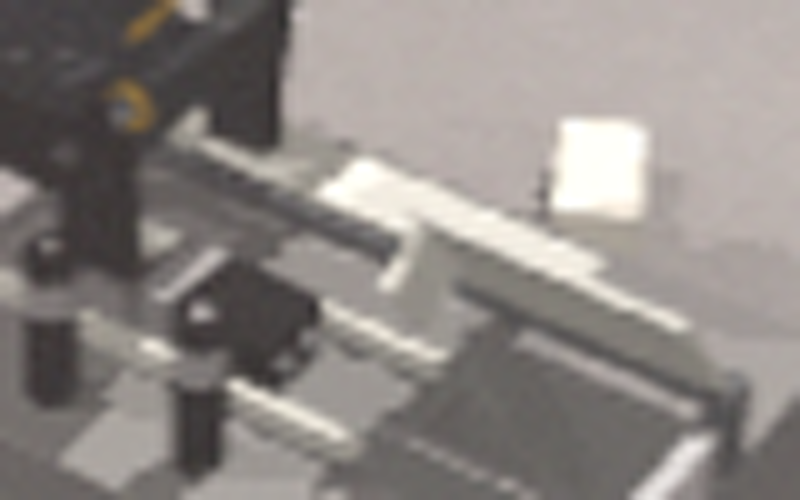

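```bash
python3 - <<'E'
from h import *
c,s=load("w7"); d,_=load("s7"); tp=s["tcp_pos"];Rt=s["ee_rot"]
yaw=np.radians(14.63);ex=np.array([np.cos(yaw),np.sin(yaw),0]);ey=np.array([-ex[1],ex[0],0])
O=np.array([.6084126,.07038963,0])
F=lambda p:np.round(1000*np.array([(p-O)@ex,(p-O)@ey,p[2]]),1)
q=lambda u,v:(250+u/10-.45,165+v/10-.45)
w=lambda u,v:(u/1.5625-.2,v/1.5625-.2)
for n,a,b in(("bar far outer",(243,50),(607,268)),("lip low corner",(614,72),(385,292)),("lid/lip top",(583,72),(418,222)),("batt rear L top",(465,338),(158,296)),("batt front L top",(470,203),(213,250))):
    p,e=tri(ray(c,w(*a),s),ray(d,q(*b)));print(n,F(p),round(e*1e3,1))
print("tcp",F(tp), "tips scene offsets:")
for y in(-.015,-.02,-.025,-.03): print(y,[((proj(d,tp+Rt@[x,y,z])-[249.55,164.55])*10).round() for x,z in((-.0095,.034),(.0095,.034),(-.0095,-.034),(.0095,-.034))])
E
```

```text
bar far outer [ 7.9 80.5 83. ] 2.3
lip low corner [ -4.5 -13.  132.1] 2.7
lid/lip top [ -5.   -0.7 146.5] 0.2
batt rear L top [-89.9   8.6  73.2] 2.7
batt front L top [-50.2   5.6 106.4] 35.6
tcp [-101.8   33.7   60.2] tips scene offsets:
-0.015 [array([136., 307.]), array([ 80., 281.]), array([277., 179.]), array([222., 155.])]
-0.02 [array([136., 293.]), array([ 79., 267.]), array([278., 165.]), array([222., 141.])]
-0.025 [array([136., 278.]), array([ 79., 252.]), array([278., 151.]), array([222., 127.])]
-0.03 [array([136., 264.]), array([ 79., 238.]), array([278., 137.]), array([222., 113.])]
```

>>> {"name": "play_rows", "arguments": {"deltas": [87,0,-2,0,0,87,-5,0,0,0,87,-6,0,0,0,87,-6,0,0,0,87,-6,0,0,0,87,-6,0,0,0,87,-6,0,0,0,87,-5,0,0,0,87,0,0,0,0,87,0,0,0,0]}}

```text
time_s: 8.85
tcp_pos: [0.5374, 0.0869, 0.0605]
ee_rot: [[-0.968, -0.006, 0.253], [-0.253, -0.002, -0.968], [0.006, -1.0, 0.0]]
wrist_force: [-6.1, -3.1, 8.9]
gripper_width: 0.66
```

```bash
python3 look.py 8
```

```text
8.85 [-6.11176219 -3.05821014  8.92903863] [0.53738298 0.0868803  0.06048911]
```

View pics/w8b.png

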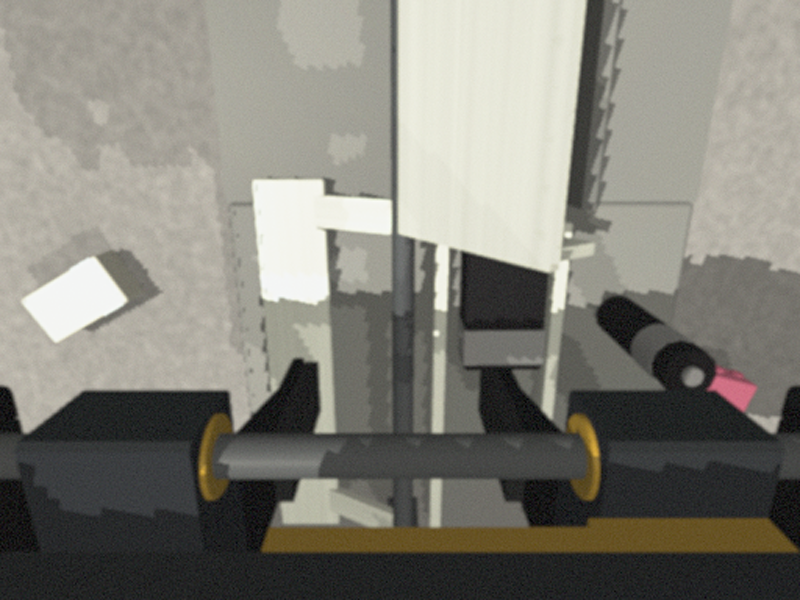

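View pics/s8z.png

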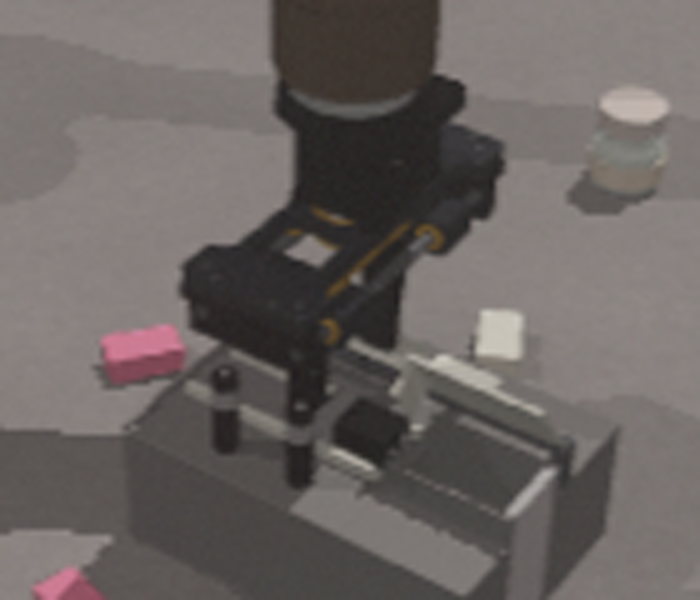

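>>> {"name": "play_rows", "arguments": {"deltas": [87,-4,-1,0,0,87,-5,0,0,0,87,-5,0,0,0,87,-5,0,0,0,87,-5,0,0,0,87,-4,0,0,0,87,0,0,0,0,87,0,0,0,0,87,0,0,0,0,87,0,0,0,0]}}

```text
time_s: 9.95
tcp_pos: [0.5681, 0.0952, 0.0623]
ee_rot: [[-0.968, 0.003, 0.253], [-0.253, 0.001, -0.968], [-0.003, -1.0, -0.0]]
wrist_force: [1.1, 0.8, 2.0]
gripper_width: 0.659
```

```bash
python3 look.py 9
```

```text
9.95 [1.11697226 0.75539027 2.02453502] [0.56805031 0.09522396 0.06231166]
```

View pics/w9b.png

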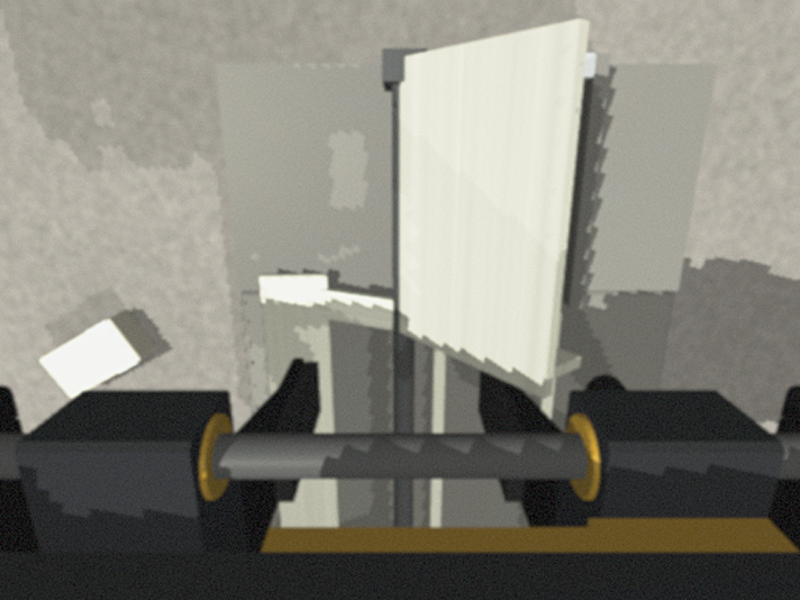

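View pics/s9z.png

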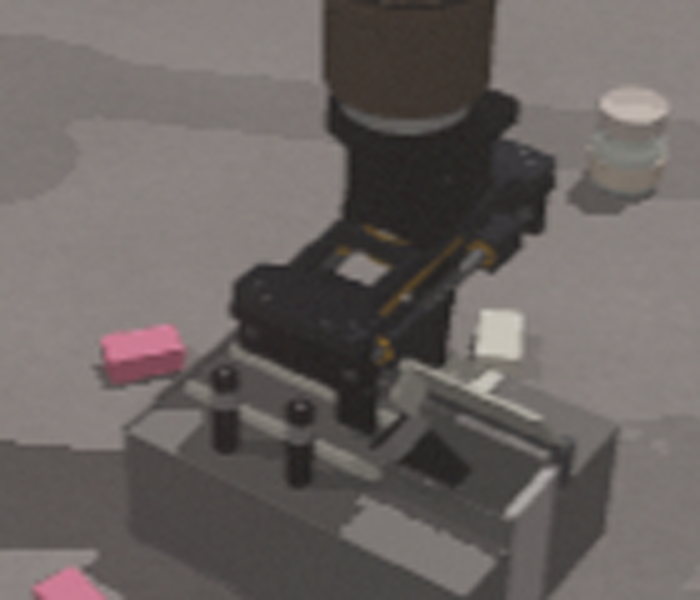

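>>> {"name": "play_rows", "arguments": {"deltas": [87,-2,0,0,0,87,-2,0,0,0,87,-2,0,0,0,87,-2,0,0,0,87,-1,0,0,0,87,0,0,0,0,87,0,0,0,0,87,0,0,0,0,87,0,0,0,0,87,0,0,0,0]}}

```text
time_s: 11.05
tcp_pos: [0.5758, 0.097, 0.062]
ee_rot: [[-0.968, 0.0, 0.253], [-0.253, 0.0, -0.968], [-0.0, -1.0, 0.0]]
wrist_force: [-1.9, -0.9, 3.0]
gripper_width: 0.658
```

```bash
python3 look.py 10
```

```text
11.05 [-1.88667278 -0.93747632  3.00458236] [0.57579568 0.09695867 0.06196068]
```

View pics/w10b.png

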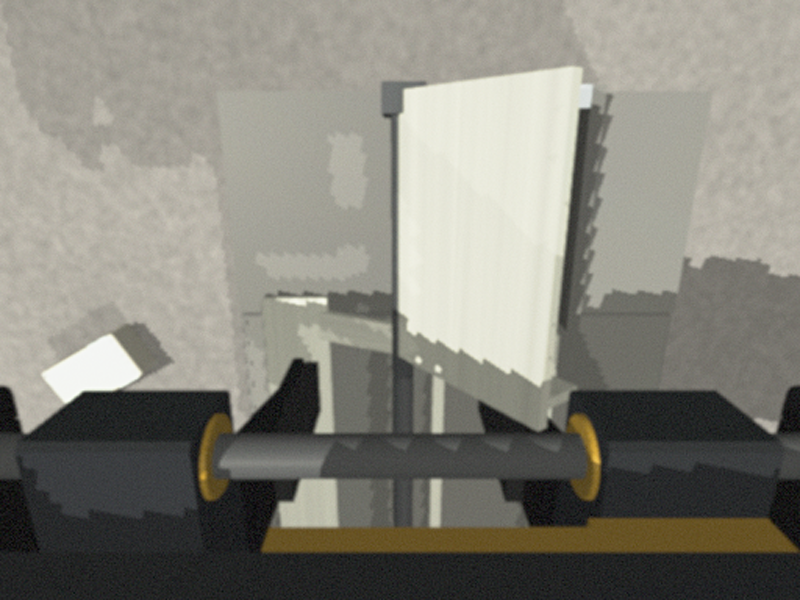

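View pics/s10z.png

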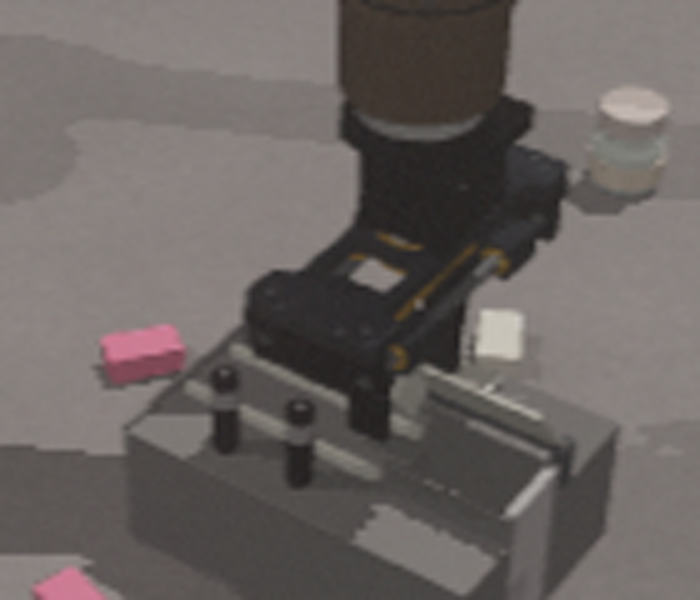

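```bash
python3 - <<'E'
from h import *
import cv2
d,_=load("s10")
a=cv2.convertScaleAbs(d["img"][180:230,275:335],alpha=2,beta=10); a=cv2.resize(a,None,fx=10,fy=10,interpolation=cv2.INTER_CUBIC); cv2.imwrite("pics/s10f.png",a)
E
```

```text
(no output)
```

View pics/s10f.png

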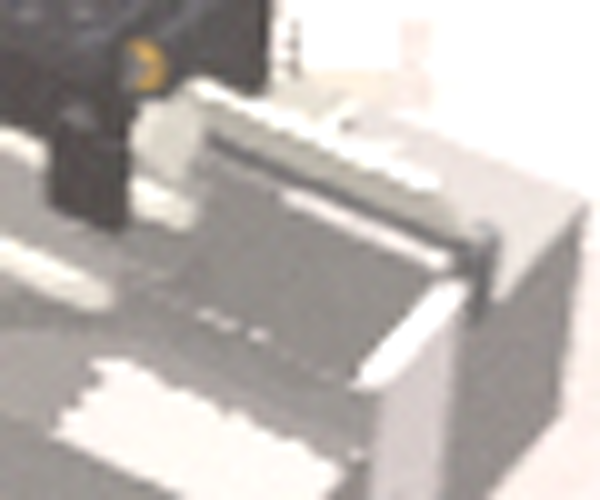

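>>> {"name": "play_rows", "arguments": {"deltas": [87,5,0,0,0,87,5,0,0,0,87,5,0,0,0,87,5,0,0,0,87,0,-4,0,0,87,0,-5,0,0,87,0,-5,0,0,87,0,-5,0,0,87,0,-5,0,0,87,0,-5,0,0]}}

```text
time_s: 12.15
tcp_pos: [0.5561, 0.0911, 0.091]
ee_rot: [[-0.968, -0.001, 0.252], [-0.252, -0.001, -0.968], [0.001, -1.0, 0.001]]
wrist_force: [0.5, -3.1, 0.3]
gripper_width: 0.654
```

>>> {"name": "play_rows", "arguments": {"deltas": [87,0,-5,0,0,87,0,-5,0,0,87,0,-5,0,0,87,0,-5,0,0,87,0,-8,0,0,87,0,-15,0,0,87,0,-20,0,0,87,0,-25,0,0,87,0,-25,0,0,87,0,-20,0,0]}}

```text
time_s: 13.15
tcp_pos: [0.5567, 0.0923, 0.226]
ee_rot: [[-0.968, 0.002, 0.253], [-0.253, 0.001, -0.968], [-0.002, -1.0, -0.0]]
wrist_force: [0.5, 0.3, -0.4]
gripper_width: 0.658
```

>>> {"name": "play_rows", "arguments": {"deltas": [87,30,0,0,0,87,30,0,0,0,87,20,0,0,0,87,0,0,0,0,87,0,0,0,0,87,0,0,0,0,87,0,0,0,0,87,0,0,0,0,87,0,0,0,0,87,0,0,0,0]}}

```text
time_s: 14.15
tcp_pos: [0.4791, 0.0717, 0.2236]
ee_rot: [[-0.968, -0.0, 0.252], [-0.252, -0.0, -0.968], [0.0, -1.0, 0.0]]
wrist_force: [0.1, -0.7, -0.8]
gripper_width: 0.659
```

```bash
python3 look.py 11; python3 - <<'E'
from station import eyes
import cv2
c=eyes.capture("top")["img"]; cv2.imwrite("pics/top11.png",c)
E
```

```text
14.15 [ 0.13308767 -0.69229549 -0.78163021] [0.47909646 0.07174705 0.22362613]
```

View pics/w11b.png

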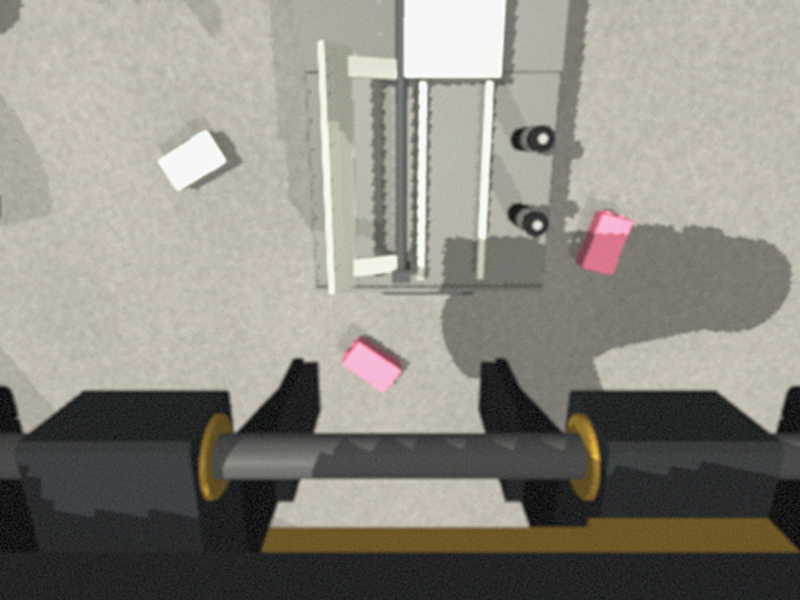

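View pics/s11z.png

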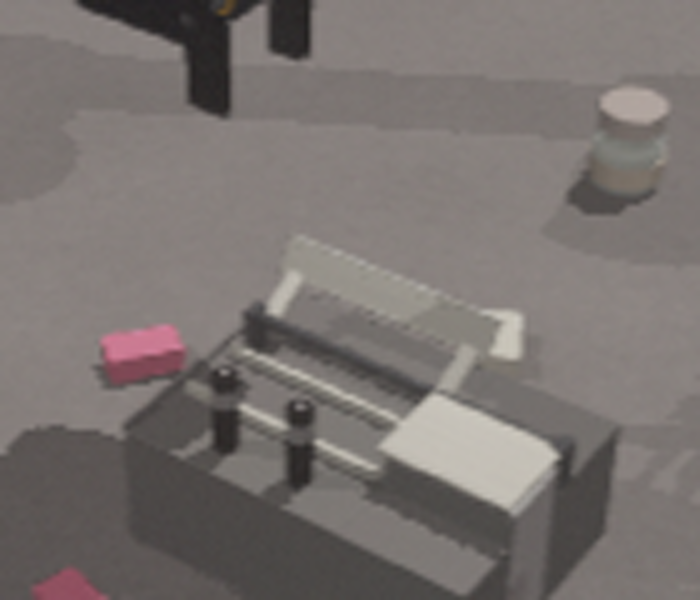

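View pics/top11.png

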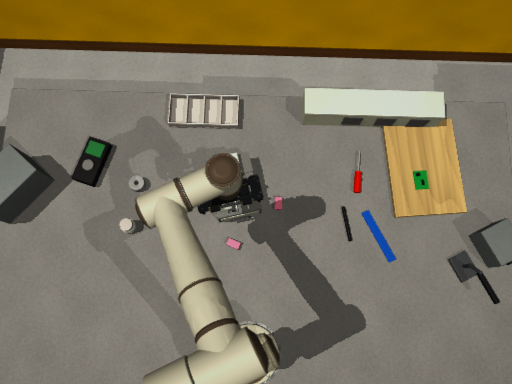

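Lane empty, flap shut, both cells standing where they were, and the bench items unmoved. Handing in.

```bash
python3 -c "
from station import r
print(r.finish_job())"
```

```text
the job is handed in; nothing more can be done
None
```

The battery is in the collection box and the flap is shut, and I handed the job in at about 14 s. I held the press bar down with the left fingertip. With the right fingertip I pushed the battery along the lane until it dropped, then backed off and raised the arm so the flap could close.

**Last checks:**
- **Pictures:** the wrist and scene views show the lane empty, the lid down and both cells upright in their places. The screwdriver, ruler, marker, spool and jar look unmoved in the top view.
- **Force:** the highest reading was about 13 N total (12.4 N vertical), when the bar reached its stop. The final readings were under 1 N, with the gripper clear of everything.

**What disagreed or was not seen:**
- **Fingertip height:** in the pictures the fingertips sat about 20–27 mm above the reported TCP. I set the height by the images and the contact force instead.
- **Collector position:** the two estimates along the lane, from the deck edge and from the lid, differed by about 3 mm. This made no difference to the push.
- **The drop:** I did not see the battery at the bottom of the box. I infer it fell because it was over the hole in one picture and gone from the lane and deck in the next.

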